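# Snap two rotary handpieces into their spring-clip rack and lock it

## Task

Put both carving handpieces away in the clip rack: pull the rack's lock knob out until it clicks into its outer position, press each handpiece down between the spring fingers that fit its thickness until they snap round it and it sits fully down on its seats, centred lengthwise with both hexagon end nuts clear of the clips (either end may face the knob), then push the lock knob fully back in. Let go of everything, and leave the bar, the stone, the can and the cup beside the work standing where they are.

Things in the scene. Friction and masses are not known exactly. Their poses are not given: they have to be found in the camera images.
- rack: Dark wooden rack board, 200x156x10 mm, fixed; turned up to 0.35 rad. Origin under its middle on the table; z up, +x along its two lanes, away from the lock knob. Lanes at y=+42 and -42 mm; which one has the wide clips changes. End strip at x=+94 is 42 mm high; guide rails at x=-105 to -55, y=+-70 are 64 mm high.
- wide_clips: Clip strip for the 32 mm thick handpiece, in one lane. Origin: middle of its underside, 10 mm over the table; x along the lane. Two pairs of steel spring fingers with V seats at x=-38 and +38, each 14 mm wide (62 mm free between), 58 mm high, out to y=+-27. Seated axis: y=0, z=+36, middle at x=0. Mouth 24 mm wide, 12.5 mm over that axis; pressing straight down opens it (10 to 20 N).
- narrow_clips: Clip strip for the 22 mm slim handpiece, in the other lane. Origin, axes, finger places (x=-38 and +38), seated axis (y=0, z=+36 mm, middle at x=0) and pressing force as for the wide clips. Fingers 56 mm high, out to y=+-22; mouth 14 mm wide, 10.7 mm over the seated axis.
- thick_handpiece: Thicker carving handpiece: steel round body 32 mm diameter, 110 mm long, a dark hexagon nut (34 mm across flats) at each end, spindle at +x, rubber tail at -x; 156 mm overall, 0.25 kg. Origin mid length on its axis (x along it), 17 mm up when lying. Starts left or right of the rack, axis within 0.6 rad of world y. Grasp across the middle; open only to about 60 mm beside the bar.
- slim_handpiece: Slimmer carving handpiece, same build and 156 mm length, round body 22 mm diameter, nuts 24 mm across flats, 0.15 kg. Origin mid length on its axis (x along it), 12 mm up when lying. Starts on the other side of the rack from the thick one, axis within 0.6 rad of world y. Grasp across the middle; open only to about 60 mm beside the stone.
- lock (a joint): Lock slide, m. 0 = fully in: two flat tines lie over the ends of both lanes and block them. 0.040 = fully out along the rack's -x, lanes clear. A spring detent holds it at either end: it resists with about 6 N up to mid travel (0.020), then springs on to the other end. Starts fully in.
- lock_knob (a point): Middle of the black round lock knob, 28 mm diameter, 22 mm long, axis along the rack's x; 48 mm over the table, at rack x=-143 mm, y=0 when in. Pinch it from above across y. A 12 mm stem, 27 mm bare, joins it to the slide's plate; the slide's crossbar and tines are up to 76 mm over the table.
- compound_bar: Green bar of polishing compound, 28x75x26 mm, beside the thick handpiece, its near face 45 to 55 mm from that one's axis. Origin: centre of its underside, z up. Leave it.
- rough_stone: Rough grey-green stone, 54x65x37 mm, beside the slim handpiece, its near face 45 to 65 mm from that one's axis. Origin: centre of its underside, z up. Leave it.
- tall_can: Red oil can with a pale pointed spout, 52 mm diameter, 147 mm high, standing farther back on the left or right. Origin: centre of its underside, z up. Leave it standing.
- cup: Blue cup, 77 mm diameter, 86 mm high, standing farther back on the other side. Origin: centre of its underside, z up. Leave it standing.

How it is judged (in metres and radians):
On the way, in this order (a step that is already met when the one before it is completed fails the run):
1. the lock knob is pulled out to its outer detent (beyond 36 mm) (value of joint lock above 0.036 m), for 0.2 s.
2. both handpieces are snapped into the clips of their size, fully down, while the lock is still out (x of thick_handpiece in the frame of wide_clips between -0.01 and 0.01 m and y of thick_handpiece in the frame of wide_clips between -0.003 and 0.003 m and z of thick_handpiece in the frame of wide_clips between 0.033 and 0.039 m and angle between the x axis of thick_handpiece and the x axis of wide_clips, either way round below 0.06 rad and x of slim_handpiece in the frame of narrow_clips between -0.01 and 0.01 m and y of slim_handpiece in the frame of narrow_clips between -0.003 and 0.003 m and z of slim_handpiece in the frame of narrow_clips between 0.033 and 0.039 m and angle between the x axis of slim_handpiece and the x axis of narrow_clips, either way round below 0.06 rad and value of joint lock above 0.036 m), for 0.2 s.
3. the lock knob is pushed back in (less than 4 mm out) (value of joint lock below 0.004 m), for 0.2 s.
At the end, for the whole second after the job is handed in: The thick handpiece is in the wide clips and the slim one in the narrow clips, each with its axis within 3 mm of the seat axis in height and sideways, along the lane within 0.06 rad, its middle within 10 mm of the strip's middle lengthwise; the lock is less than 4 mm from fully in; all at rest (x of thick_handpiece in the frame of wide_clips between -0.01 and 0.01 m and y of thick_handpiece in the frame of wide_clips between -0.003 and 0.003 m and z of thick_handpiece in the frame of wide_clips between 0.033 and 0.039 m and angle between the x axis of thick_handpiece and the x axis of wide_clips, either way round below 0.06 rad and x of slim_handpiece in the frame of narrow_clips between -0.01 and 0.01 m and y of slim_handpiece in the frame of narrow_clips between -0.003 and 0.003 m and z of slim_handpiece in the frame of narrow_clips between 0.033 and 0.039 m and angle between the x axis of slim_handpiece and the x axis of narrow_clips, either way round below 0.06 rad and value of joint lock below 0.004 m and linear speed of each of thick_handpiece, slim_handpiece below 0.02 m/s); the robot touches nothing.
It fails at once if the green bar of polishing compound is moved more than 30 mm or tipped over (distance of compound_bar from where it was at the start of the episode above 0.03 m or angle between compound_bar's own z axis and vertical above 0.5 rad).
It fails at once if the rough stone is moved more than 30 mm or tipped over (distance of rough_stone from where it was at the start of the episode above 0.03 m or angle between rough_stone's own z axis and vertical above 0.5 rad).
It fails at once if the red can is moved more than 30 mm or tipped over (distance of tall_can from where it was at the start of the episode above 0.03 m or angle between tall_can's own z axis and vertical above 0.5 rad).
It fails at once if the blue cup is moved more than 30 mm or tipped over (distance of cup from where it was at the start of the episode above 0.03 m or angle between cup's own z axis and vertical above 0.5 rad).
It also fails if it takes over 72 s, if anything falls off the work surface, if the arm or the gripper's body presses on something with over 40 N, if the wrist force passes 120 N, or if a joint passes its speed limit or range.

## Robot

A 7-joint arm with a two-finger parallel gripper is mounted at the origin on a cart in front of the work surface, level with it; the furniture and walls round the work are solid. World frame = base frame: x ahead of the robot, y to its left, z up, the work surface at z = 0. Lengths are in mm, angles in rad, forces in N, time in s.
With the tool pointing down it reaches from about 425 to 875 mm from the base axis. Payload 8.4 kg.
Tool frame: the origin (TCP) lies midway between the tips of the shut fingers; the grasp point (between the pads) lies 19 mm behind it; z points along the fingers, y is the line along which they close (so a half turn about z gives the same grasp; the last joint's range is limited). The gripper opens to 87 mm and grips with 3 to 60 N. Pads are 19 mm wide; open, the fingers measure 117 mm over their backs; the gripper's body (75 mm by 190 mm) begins 51 mm behind the grasp point.
Start: joints at [1.069, 0.333, 0.04, 1.465, -0.013, 1.343, -0.059], TCP at [254.773, -597.959, 222.546] pointing down, gripper open.
Joint ranges: [-2.58, 2.58], [-0.38, 2.09], [-1.3, 1.39], [0.25, 2.4], [-1.5, 4.64], [0.08, 2.09], [-2.65, 2.65]. Speed limits (rad/s): [2.22, 2.22, 2.79, 2.79, 3.14, 3.14, 3.14].

## Interface

Orientations are given as a unit quaternion [w, x, y, z].
In Python, from cell import manip gives the robot as it stands.
- The arm moves only by the tool drive_effector, called as name(argument=value, ...), one argument or row to a line, values as JSON. Schema: {"type":"object","properties":{"rows":{"type":"string"},"clamp_n":{"type":"number"},"only":{"type":"string"},"quiet":{"type":"boolean"},"lines":{"type":"string"}},"required":["rows"],"additionalProperties":false}. rows is a string of 1 to 8 rows, one to a line, with the numbers parted by spaces; each row has 7 numbers: a rotation vector rx, ry, rz in rad, then dx, dy, dz in mm, then the finger opening in mm; each row shifts and turns the commanded pose from where the row before left it, along the tool's axes as they then stand; what a row does not reach is not made up. A row lasts 1/12 s, in which the tool goes at most 41.7 mm and 0.125 rad, less where a joint would pass 70% of its speed; a pose out of reach is approached as far as the arm can. The fingers move at their own pace and stop on an object; clamp_n is the grip in N (left out, the last holds). Time passes only in rows, so rows that do not move let the fingers close. The tool returns the time, the measured TCP pose, the force, the opening and the grip force at its end. only (a regular expression) keeps the lines of the reply that match it, lines (a string "A,B") keeps lines A to B, and quiet returns only ok. Input that does not fit is refused with a message, and nothing moves.
- manip.observe(): the state, without advancing time (a new reading comes with each control period).
- manip.camera(name): name is "scene" or "top"; returns a dict with "color" (384x512x3 uint8, red, green, blue), "mtx" (3x3 intrinsics, pixels), "dist" ([k1, k2, p1, p2, k3] as OpenCV has them; the pictures are not rectified), "xyz" and "rotation" of the camera in the world. Camera axes: x right, y up, looking along -z (the intrinsics and any distortion apply to the point x, -y, -z); pixel columns grow to the right and rows downward; lengths in mm; the calibration is good to about 2 mm. A picture is of the moment at which its call begins. There is no depth.
- manip.job_done(): hands the job in; it is judged then, once.
The state is a dict: "time_s": time; "joint_pos": joint angles; "joint_velocities": joint speeds; "tau": joint torques, N m; "ee_pos": TCP position; "eef_rot": TCP orientation; "ft_force": force on the tool from outside, world axes, zero at the start; "torque": the same for the moment, N m; "finger_gap": finger opening in mm; "gripper_force": force on a finger pad.
Only numpy, scipy, OpenCV 4.12 (cv2) and the standard library are available. Lean on these libraries where they do the work, as an engineer would, in place of code of your own. Each camera call takes 0.05 s, during which the arm holds its last target. There are 200 camera calls.

## Working session

There is one attempt and no reset: what is moved stays moved. The work goes in short steps, Python scripts to look and compute and a tool call to move; the robot and the scene stay as the last step left them, time stands still between calls to the robot, and variables do not carry over. Pictures are saved under pics/ and viewed, at most 10 in all, crops included, and the job is handed in when it is done.

```bash
ls; mkdir -p pics
```

Run:
```python
from cell import manip
import cv2,numpy as np
print(manip.observe())
for n in("scene","top"):
    c=manip.camera(n); cv2.imwrite(f"pics/{n}0.png",c["color"][:,:,::-1]); print(n,c["mtx"],c["dist"],c["xyz"],c["rotation"])
```

```text
cell.py
pics
{'time_s': 0.0, 'joint_pos': array([ 1.06879562,  0.33391887,  0.03985119,  1.46627808, -0.01337114,
        1.34326353, -0.05853011]), 'joint_velocities': array([ 4.83296696e-04, -1.59756477e-03,  9.30295133e-04,  8.80303982e-04,
        8.90372593e-04,  6.07763380e-04, -5.72290309e-05]), 'tau': array([-3.05428366e-04, -6.56366444e+01,  1.33485395e+00, -4.03806567e+01,
       -5.99381444e-02,  4.47915425e-02,  1.49438024e-04]), 'ee_pos': array([ 254.59361789, -597.56473291,  221.65047437]), 'eef_rot': array([-7.69448759e-04,  9.79789049e-01,  2.00031941e-01, -2.23466566e-04]), 'ft_force': array([ 0.063484  , -0.20834567, -0.44825607]), 'torque': array([0.00196032, 0.00615778, 0.00246335]), 'gripper_force': 0.0, 'finger_gap': 87.10592781312201}
scene [[479.16141023   0.         253.15752273]
 [  0.         479.16141023 191.06161859]
 [  0.           0.           1.        ]] [-0.1358698  0.         0.         0.         0.       ] [-29.25918452 943.26438908 777.99477732] [-0.26466745 -0.13969495  0.46724402  0.83193719]
top [[368.84691336   0.         262.27974065]
 [  0.         368.84691336 190.89097836]
 [  0.           0.           1.        ]] [-0.05879591  0.          0.          0.          0.        ] [ 536.85884866   12.51861285 1126.97544117] [-0.70243042 -0.02526767  0.02694904  0.71079308]
```

View pics/scene0.png

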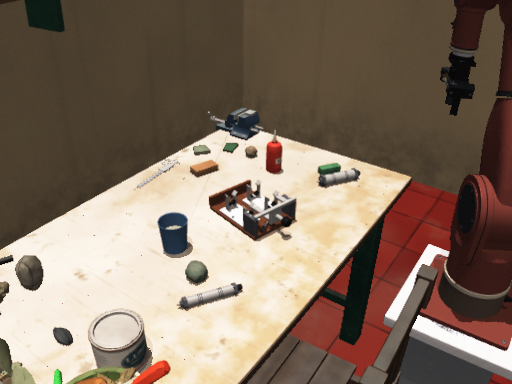

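View pics/top0.png

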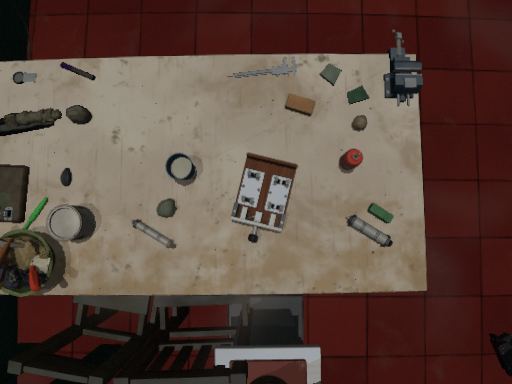

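The top view shows the rack at (264,195) with its knob at (252,238). The thick handpiece is on the right at (370,231) by the green bar, and the slim one is on the left at (154,233) by the stone. The can is at (351,158) and the cup at (180,167).

Create h.py:
```python
import cv2,numpy as np
from scipy.spatial.transform import Rotation as R
def load(n,k=None):
    from cell import manip
    return manip.camera(n)
def Rm(q): return R.from_quat([q[1],q[2],q[3],q[0]]).as_matrix()
F=np.diag([1,-1,-1.])
def ray(c,uv):
    p=cv2.undistortPoints(np.array(uv,float).reshape(-1,1,2),c["mtx"],c["dist"]).reshape(-1,2)
    d=np.c_[p,np.ones(len(p))]@F@Rm(c["rotation"]).T
    return np.array(c["xyz"]),d
def onplane(c,uv,z):
    o,d=ray(c,uv); return o+d*((z-o[2])/d[:,2])[:,None]
def proj(c,P):
    P=np.array(P,float).reshape(-1,3)
    Q=(P-c["xyz"])@Rm(c["rotation"])@F
    return cv2.projectPoints(Q,np.zeros(3),np.zeros(3),c["mtx"],np.array(c["dist"]))[0].reshape(-1,2)
def tri(c1,u1,c2,u2):
    o1,d1=ray(c1,u1);o2,d2=ray(c2,u2);out=[]
    for a,b in zip(d1,d2):
        s=np.linalg.lstsq(np.c_[a,-b],o2-o1,rcond=None)[0]
        p,q=o1+a*s[0],o2+b*s[1]; out.append(np.r_[(p+q)/2,np.linalg.norm(p-q)])
    return np.array(out)
```

Run:
```python
import cv2,numpy as np
t=cv2.imread("pics/top0.png");s=cv2.imread("pics/scene0.png")
def crop(i,x,y,w,h,k): return cv2.resize(i[y:y+h,x:x+w],(w*k,h*k),interpolation=cv2.INTER_CUBIC)
a=crop(t,225,145,80,100,6)      #480x600
b=np.vstack([crop(t,335,195,64,60,5),crop(t,125,190,64,60,5)]) #320x600
cv2.imwrite("pics/c1.png",np.hstack([a,b]))
a=crop(s,200,170,105,75,5)  #525x375
b=crop(s,310,150,55,75,5)   #275x375
d=crop(s,170,250,160,45,5)  #800x225
cv2.imwrite("pics/c2.png",np.vstack([np.hstack([a,b]),d]))
```

```text
(no output)
```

View pics/c1.png

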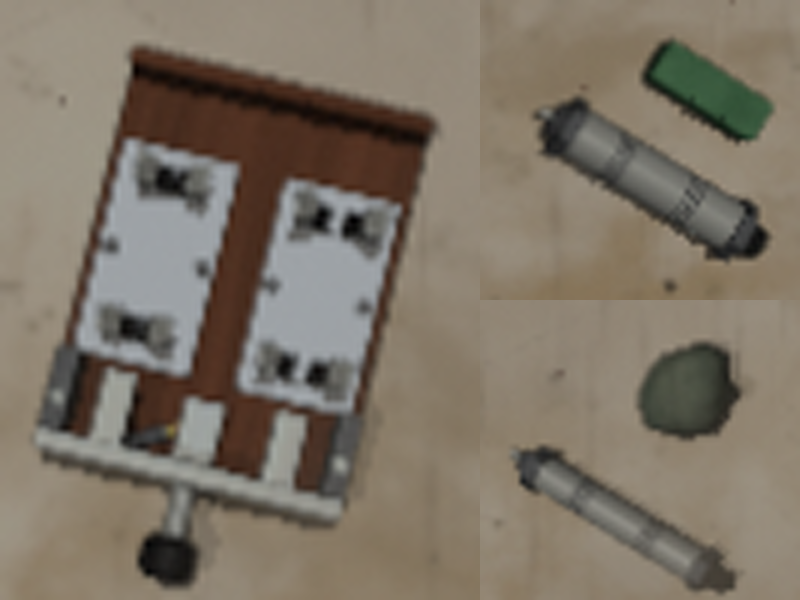

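View pics/c2.png

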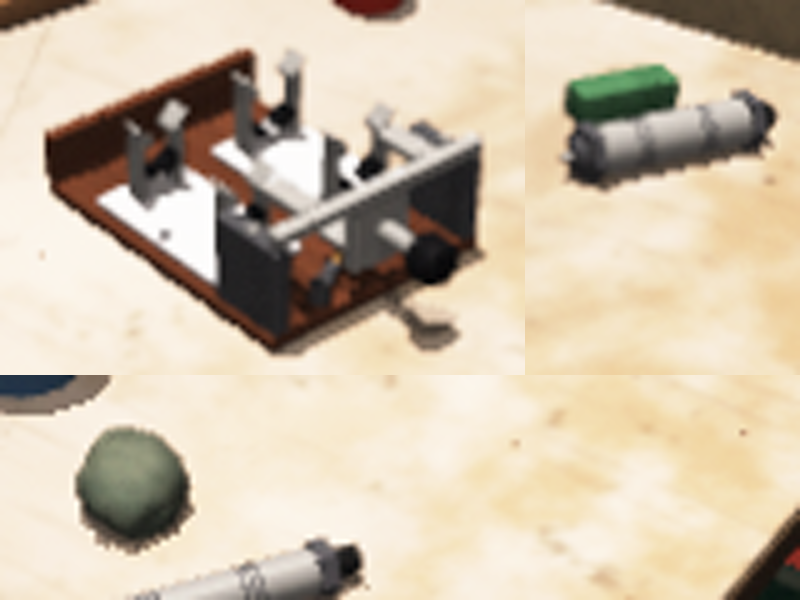

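The thick handpiece's clips, the wide ones, are in the right-hand lane, and the narrow clips are in the left. So each handpiece lies on the same side as its own lane. Next I measure the poses.

Create m.py:
```python
from h import *
def blobs(im,box,f,amin=20):
    x,y,w,h=box; s=cv2.resize(im[y:y+h,x:x+w],None,fx=6,fy=6,interpolation=cv2.INTER_CUBIC).astype(float)
    m=f(s[...,0],s[...,1],s[...,2]).astype(np.uint8)
    m=cv2.morphologyEx(m,cv2.MORPH_OPEN,np.ones((5,5)))
    cs,_=cv2.findContours(m,cv2.RETR_EXTERNAL,cv2.CHAIN_APPROX_NONE)
    o=[]
    for c in sorted(cs,key=cv2.contourArea,reverse=True):
        if cv2.contourArea(c)/36<amin: break
        o.append((c.reshape(-1,2)+.5)/6-.5+[x,y])
    return o,m
def rect(c):
    return cv2.minAreaRect(c.astype(np.float32))
grey=lambda r,g,b:(b>0.84*r)
```

Run:
```python
from m import *
T=load("top");S=load("scene");t=T["color"];s=S["color"]
def show(n,c,z,C):
    r=rect(c);b=cv2.boxPoints(r);w=onplane(C,b,z);m=onplane(C,[r[0]],z)[0]
    e=[w[1]-w[0],w[2]-w[1]];L=[np.linalg.norm(v) for v in e];v=e[int(np.argmax(L))]
    print(n,"px",np.round(r[0],2),"ctr",m.round(1),"size",np.round(L,1),"ang",round(np.arctan2(v[1],v[0]),3));return m,r
bo,_=blobs(t,(225,145,85,90),lambda r,g,b:(b>0.9*r)&(r>110),60)
for c in bo[:4]: show("strip",c,13,T)
hp={}
for n,bt,bs,z in(("thick",(335,203,64,50),(310,160,55,32),17),("slim",(125,212,60,42),(172,275,75,38),12)):
    o,m=blobs(t,bt,grey,30); o2,m2=blobs(s,bs,grey,30)
    cv2.imwrite(f"pics/m_{n}.png",np.vstack([m*255,np.zeros((3,m.shape[1]),np.uint8),cv2.resize(m2*255,(m.shape[1],m2.shape[0]))]))
    for c in o[:2]: mm,r1=show(n,c,z,T)
    for c in o2[:2]: show(n+" scene",c,z,S)
    if o and o2: print("tri",tri(T,[rect(o[0])[0]],S,[rect(o2[0])[0]]).round(1))
dk=lambda r,g,b:(r+g+b<110)
o,_=blobs(t,(240,225,25,25),dk,8);o2,_=blobs(s,(275,210,25,25),dk,8)
k1=rect(o[0]);k2=rect(o2[0]);print("knob",k1,k2,tri(T,[k1[0]],S,[k2[0]]).round(1), onplane(T,[k1[0]],48))
for n,b,f,z in(("bar",(360,195,40,30),lambda r,g,b:g>1.25*r,26),("stone",(150,190,35,32),lambda r,g,b:(g>r*1.0)&(r<130),20)):
    o,_=blobs(t,b,f,15); [show(n,c,z,T) for c in o[:1]]
```

```text
strip px [277.53 194.04] ctr [609.2 -36.7  13. ] size [111.1  61.1] ang -0.251
strip px [250.54 187.43] ctr [630.2  44.8  13. ] size [110.8  61. ] ang -0.252
strip px [257.27 217.52] ctr [539.   25.4  13. ] size [ 47.8 157.8] ang -1.825
thick px [368.54 230.36] ctr [ 496.  -309.2   17. ] size [ 38.  155.9] ang -2.125
thick px [380.5  213.04] ctr [ 547.6 -347.4   17. ] size [31.  78.4] ang -2.163
thick scene px [334.17 172.67] ctr [ 519.1 -327.8   17. ] size [171.1 179. ] ang 1.99
thick scene px [336.08 188.17] ctr [ 470.1 -243.    17. ] size [39.1 54.9] ang -2.508
tri [[ 501.6 -300.9   35.6   11.2]]
slim px [150.39 231.8 ] ctr [499.3 349.1  12. ] size [ 25.8 141.2] ang -2.106
slim px [164.83 213.75] ctr [553.4 305.3  12. ] size [46.3 13.1] ang -1.581
slim scene px [209.   291.17] ctr [504.1 333.2  12. ] size [178.4 109.3] ang -2.51
slim scene px [216.64 307.87] ctr [457.2 364.3  12. ] size [85.  43.3] ang -2.145
tri [[497.7 344.   24.3   4.8]]
knob ((252.31295776367188, 237.7145233154297), (8.661243438720703, 6.934448719024658), 11.768218994140625) ((284.25, 219.0), (18.833343505859375, 19.33331298828125), 90.0) [[482.8  41.   56.7   4.5]] [[480.46688526  40.08953906  48.        ]]
bar px [380.23 212.93] ctr [ 547.8 -343.7   26. ] size [28.8 75.4] ang -2.158
stone px [165.24 207.6 ] ctr [571.8 302.1  20. ] size [52.1 50.1] ang -1.486
```

Run:
```python
from m import *
T=load("top");S=load("scene");t=T["color"];s=S["color"]
def pca(c,z,C):
    r=rect(c);b=cv2.boxPoints(r);w=onplane(C,b,z)
    e=[w[1]-w[0],w[2]-w[1]];L=[np.linalg.norm(v) for v in e];v=e[int(np.argmax(L))]
    print("px",np.round(r[0],2),r[1],"ctr",w.mean(0).round(1),"size",np.round(L,1),"ang",round(np.arctan2(v[1],v[0]),3));return r
ims=[]
for n,bt,bs,z in(("thick",(335,210,64,42),(314,166,50,24),17),("slim",(125,215,60,38),(174,278,72,34),12)):
  for C,im,b in((T,t,bt),(S,s,bs)):
    x,y,w,h=b;p=im[y:y+h,x:x+w].astype(float); bg=np.median(p.reshape(-1,3),0)
    print(n,"bg",bg,"mid",p[h//2,w//2])
    f=(lambda r,g,b:((b/r>bg[2]/bg[0]+.07)|(r+g+b<200))&(g<=1.15*r))
    o,m=blobs(im,b,f,30); ims.append(cv2.resize(m*255,(390,250)))
    for c in o[:1]: r=pca(c,z,C)
    if C is T:k=r
  print("tri",tri(T,[k[0]],S,[r[0]]).round(1))
cv2.imwrite("pics/m2.png",np.vstack([np.hstack(ims[:2]),np.hstack(ims[2:])]))
```

```text
thick bg [138.  124.5 106. ] mid [111. 111. 106.]
px [368.6  230.94] (52.47744369506836, 13.815974235534668) ctr [ 494.2 -309.5   17. ] size [ 41.9 158.4] ang -2.131
thick bg [190. 172. 154.] mid [127. 120. 116.]
px [338.67 177.21] (12.961624145507812, 42.27180099487305) ctr [ 493.5 -311.5   17. ] size [156.3  85.3] ang -2.177
tri [[ 4.941e+02 -3.095e+02  1.690e+01  4.000e-01]]
slim bg [143. 131. 112.] mid [124. 122. 115.]
px [150.58 231.36] (45.6694221496582, 9.373461723327637) ctr [500.7 348.8  12. ] size [ 28.3 140. ] ang -2.094
slim bg [245. 229. 204.] mid [187. 178. 171.]
px [209.21 295.54] (12.545061111450195, 66.7127914428711) ctr [493.9 342.5  12. ] size [156.3  41.4] ang -2.114
tri [[497.6 346.1  12.7   7.4]]
```

View pics/m2.png

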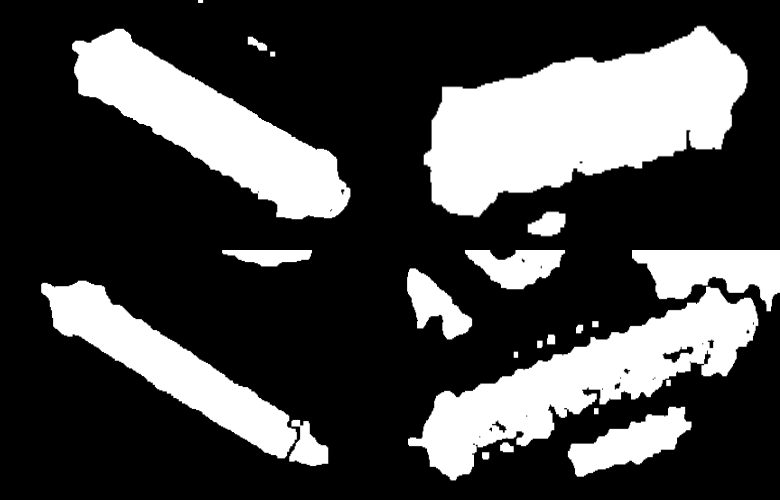

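The thick handpiece is at (495,-309) with axis angle 1.014 and z 17. The slim one is at about (495.5,342) with angle 1.036 and z about 12. The rack origin is at (619.7,4.0) with yaw -0.2515, and the predicted knob position matches the measured one. Next I move to the knob.

Create rel.py:
```python
import sys,numpy as np
from cell import manip
from h import Rm
x,y,z,phi=map(float,sys.argv[1:5]);o=manip.observe();M=Rm(o["eef_rot"])
f=np.arctan2(M[1,0],M[0,0]);rz=(f-phi+np.pi)%(2*np.pi)-np.pi
d=np.array([x,y,z])-o["ee_pos"]
M2=np.array([[np.cos(phi),np.sin(phi),0],[np.sin(phi),-np.cos(phi),0],[0,0,-1]])
print("t",o["time_s"],"pos",o["ee_pos"].round(1),"phi",round(f,4),"tilt",M[:2,2].round(3),"rz",round(rz,4),"dNow",(M.T@d).round(1),"dAfterRot",(M2.T@d).round(1),"gap",round(o["finger_gap"],1),"F",o["ft_force"].round(1),"grip",o["gripper_force"],"j",o["joint_pos"].round(2))
```

```text
(no output)
```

drive_effector(
  rows="0 0 0.109 0 0 0 60\n0 0 0.109 0 0 0 60\n0 0 0.109 0 0 0 60\n0 0 0.109 0 0 0 60\n0 0 0.109 0 0 0 60\n0 0 0.109 0 0 0 60\n0 0 0 3.6 -39.6 5 60\n0 0 0 3.6 -39.6 5 60",
  clamp_n=30,
)

```text
time_s: 0.97
ee_pos: [280.3, -523.5, 211.8]
eef_rot: [0.0, 0.992, -0.128, -0.0]
ft_force: [1.0, 0.7, -0.2]
finger_gap: 60.2
gripper_force: 0.0
```

drive_effector(
  rows="0 0 0 3.6 -39.6 5 60\n0 0 0 3.6 -39.6 5 60\n0 0 0 3.6 -39.6 5 60\n0 0 0 3.6 -39.6 5 60\n0 0 0 3.6 -39.6 5 60\n0 0 0 3.6 -39.6 5 60\n0 0 0 3.6 -39.6 5 60\n0 0 0 3.6 -39.6 5 60",
)

```text
time_s: 1.63
ee_pos: [388.3, -221.5, 172.6]
eef_rot: [0.0, 0.992, -0.125, 0.0]
ft_force: [1.6, -0.1, -0.2]
finger_gap: 59.9
gripper_force: 0.0
```

```bash
python3 rel.py 481 39.8 130 -0.2515
```

```text
t 1.6333 pos [ 388.3 -221.5  172.6] phi -0.2514 tilt [ 0.001 -0.001] rz 0.0001 dNow [  24.7 -276.2   42.5] dAfterRot [  24.7 -276.2   42.6] gap 59.9 F [ 1.6 -0.1 -0.2] grip 0.0 j [ 0.6  -0.04 -0.18  1.99 -0.01  1.18 -1.4 ]
```

drive_effector(
  rows="0 0 0 3.5 -39.4 6 60\n0 0 0 3.5 -39.4 6 60\n0 0 0 3.5 -39.4 6 60\n0 0 0 3.5 -39.4 6 60\n0 0 0 3.5 -39.4 6 60\n0 0 0 3.5 -39.4 6 60\n0 0 0 0 -10 6 60\n0 0 0 0 0 0 60",
)

```text
time_s: 2.3
ee_pos: [469.7, 13.8, 129.7]
eef_rot: [-0.001, 0.992, -0.122, -0.001]
ft_force: [-0.0, -1.0, 0.6]
finger_gap: 59.8
gripper_force: 0.0
```

```bash
python3 rel.py 481 39.8 130 -0.2515
```

```text
t 2.3 pos [469.7  13.8 129.7] phi -0.2455 tilt [-0.001  0.001] rz 0.006 dNow [  4.7 -28.   -0.2] dAfterRot [  4.5 -28.   -0.3] gap 59.8 F [-0.  -1.   0.6] grip 0.0 j [ 0.33  0.07 -0.46  1.98  0.03  1.1  -1.97]
```

drive_effector(
  rows="0 0 0.006 4.5 -28 0 60\n0 0 0 0 0 30 60\n0 0 0 0 0 35 60\n0 0 0 0 0 0 60",
)

```text
time_s: 2.63
ee_pos: [477.2, 34.5, 60.8]
eef_rot: [0.001, 0.992, -0.129, -0.004]
ft_force: [-2.3, -0.9, -1.0]
finger_gap: 59.7
gripper_force: 0.0
```

```bash
python3 rel.py 481 39.8 34 -0.2515
python3 -c "
from cell import manip;import cv2
for n in('top','scene'):
  c=manip.camera(n);cv2.imwrite('pics/k_%s.png'%n,c['color'][:,:,::-1])
import numpy as np
a=cv2.imread('pics/k_top.png')[170:270,205:305];b=cv2.imread('pics/k_scene.png')[150:250,240:340]
cv2.imwrite('pics/k.png',cv2.resize(np.hstack([a,b]),None,fx=4,fy=4,interpolation=2))"
```

```text
t 2.6333 pos [477.2  34.5  60.8] phi -0.2581 tilt [-0.008 -0.001] rz -0.0066 dNow [ 2.5 -6.2 26.7] dAfterRot [ 2.4 -6.1 26.8] gap 59.7 F [-2.3 -0.9 -1. ] grip 0.0 j [ 0.28  0.18 -0.48  2.03  0.1   0.96 -2.08]
```

View pics/k.png

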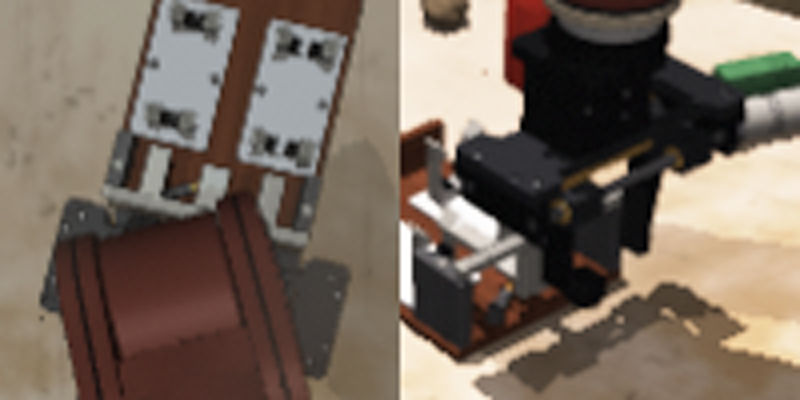

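The scene crop shows the open fingers straddling the knob, with the black ball at (585,285) in the crop, and the gripper body clear of the crossbar. I go down and grip.

drive_effector(
  rows="0 0 -0.006 2.4 -6 13 60\n0 0 0 0 0 13 60\n0 0 0 0 0 0 60",
)

```text
time_s: 2.98
ee_pos: [485.0, 40.6, 40.0]
eef_rot: [0.0, 0.992, -0.126, -0.0]
ft_force: [-0.4, -0.5, -0.1]
finger_gap: 59.9
gripper_force: 0.0
```

```bash
python3 rel.py 481 39.8 34 -0.2515
```

```text
t 2.9833 pos [485.   40.6  40. ] phi -0.2522 tilt [-0. -0.] rz -0.0007 dNow [-3.7  1.7  6. ] dAfterRot [-3.7  1.7  6. ] gap 59.9 F [-0.4 -0.5 -0.1] grip 0.0 j [ 0.26  0.23 -0.48  2.03  0.13  0.91 -2.11]
```

drive_effector(
  rows="0 0 0 0 0 0 60\n0 0 0 0 0 0 60\n0 0 0 0 0 0 60",
)

```text
time_s: 3.23
ee_pos: [485.8, 41.0, 41.1]
eef_rot: [-0.0, 0.992, -0.126, 0.001]
ft_force: [0.6, -0.2, -0.2]
finger_gap: 60.2
gripper_force: 0.0
```

```bash
python3 rel.py 481 39.8 34 -0.2515
```

```text
t 3.2333 pos [485.8  41.   41.1] phi -0.2519 tilt [ 0.002 -0.   ] rz -0.0004 dNow [-4.3  2.3  7.1] dAfterRot [-4.3  2.3  7.1] gap 60.2 F [ 0.6 -0.2 -0.2] grip 0.0 j [ 0.26  0.22 -0.48  2.03  0.13  0.91 -2.11]
```

drive_effector(
  rows="0 0 0 -4.3 2.3 7 60\n0 0 0 0 0 0 60\n0 0 0 0 0 0 26\n0 0 0 0 0 0 20\n0 0 0 0 0 0 20\n0 0 0 0 0 0 20\n0 0 0 0 0 0 20\n0 0 0 0 0 0 20",
  clamp_n=50,
)

```text
time_s: 3.9
ee_pos: [480.2, 40.2, 32.6]
eef_rot: [-0.0, 0.992, -0.125, 0.0]
ft_force: [0.3, 0.0, 0.2]
finger_gap: 27.5
gripper_force: 0.1
```

```bash
python3 rel.py 481 39.8 34 -0.2515
```

```text
t 3.9 pos [480.2  40.2  32.6] phi -0.2512 tilt [0. 0.] rz 0.0003 dNow [ 0.9  0.2 -1.4] dAfterRot [ 0.9  0.2 -1.4] gap 27.5 F [0.3 0.  0.2] grip 0.11653882344944577 j [ 0.26  0.23 -0.48  2.05  0.13  0.89 -2.11]
```

drive_effector(
  rows="0 0 0 0 0 0 15\n0 0 0 0 0 0 15\n0 0 0 -7 0 0 15\n0 0 0 -9 0 0 15\n0 0 0 -9 0 0 15\n0 0 0 -9 0 0 15\n0 0 0 -8 0 0 15\n0 0 0 0 0 0 15",
)

```text
time_s: 4.57
ee_pos: [441.3, 50.2, 32.8]
eef_rot: [-0.0, 0.992, -0.125, 0.003]
ft_force: [14.0, -1.8, -15.4]
finger_gap: 25.6
gripper_force: 50.0
```

drive_effector(
  rows="0 0 0 0 0 0 15\n0 0 0 0 0 0 15\n0 0 0 0 0 0 15",
)

```text
time_s: 4.82
ee_pos: [441.3, 50.2, 32.8]
eef_rot: [-0.0, 0.992, -0.125, 0.002]
ft_force: [13.5, -1.6, -13.2]
finger_gap: 25.8
gripper_force: 50.0
```

```bash
python3 rel.py 481 39.8 34 -0.2515
```

```text
t 4.8167 pos [441.3  50.2  32.8] phi -0.2516 tilt [0.005 0.   ] rz -0.0001 dNow [41.   0.2 -1. ] dAfterRot [41.   0.2 -1.2] gap 25.8 F [ 13.5  -1.6 -13.2] grip 49.99604604556225 j [ 0.26  0.15 -0.5   2.14  0.1   0.87 -2.12]
```

drive_effector(
  rows="0 0 0 0 0 0 52\n0 0 0 0 0 0 52\n0 0 0 0 0 -30 52\n0 0 0 0 0 -35 52\n0 0 0 0 0 -35 52\n0 0 -0.115 0 0 0 52\n0 0 -0.115 0 0 0 52\n0 0 -0.115 0 0 0 52",
)

```text
time_s: 5.48
ee_pos: [439.2, 50.7, 133.2]
eef_rot: [0.0, 0.999, 0.05, 0.001]
ft_force: [-0.2, -1.1, -1.1]
finger_gap: 51.5
gripper_force: 0.0
```

drive_effector(
  rows="0 0 -0.115 0 0 0 52\n0 0 -0.115 0 0 0 52\n0 0 -0.115 0 0 0 52\n0 0 -0.115 0 0 0 52\n0 0 -0.115 0 0 0 52\n0 0 -0.115 0 0 0 52\n0 0 -0.115 0 0 0 52\n0 0 -0.115 0 0 0 52",
)

```text
time_s: 6.15
ee_pos: [438.7, 50.8, 132.4]
eef_rot: [-0.0, 0.873, 0.488, -0.0]
ft_force: [0.2, -0.9, 0.1]
finger_gap: 51.8
gripper_force: 0.0
```

drive_effector(
  rows="0 0 0 -30.8 26.2 0 52\n0 0 0 -30.8 26.2 0 52\n0 0 0 -30.8 26.2 0 52\n0 0 0 -30.8 26.2 0 52\n0 0 0 -30.8 26.2 0 52\n0 0 0 -30.8 26.2 0 52\n0 0 0 -30.8 26.2 0 52\n0 0 0 0 0 0 52",
)

```text
time_s: 6.82
ee_pos: [479.9, -237.6, 132.3]
eef_rot: [0.001, 0.876, 0.482, -0.001]
ft_force: [-1.1, 1.0, 0.3]
finger_gap: 52.0
gripper_force: 0.0
```

drive_effector(
  rows="0 0 0 -30.8 26.2 0 52\n0 0 0 -30.8 26.2 0 52\n0 0 0 0 0 0 52\n0 0 0 0 0 0 52\n0 0 0 0 0 0 52",
)

```text
time_s: 7.23
ee_pos: [492.7, -308.5, 132.2]
eef_rot: [-0.001, 0.874, 0.485, -0.0]
ft_force: [-0.7, 1.2, -0.5]
finger_gap: 52.4
gripper_force: 0.0
```

```bash
python3 rel.py 495 -309.3 60 1.014
```

Run:
```python
from m import *
T=load("top");t=T["color"]
o,_=blobs(t,(240,225,25,30),lambda r,g,b:(r+g+b<110),8);k=rect(o[0]);print(k,onplane(T,[k[0]],48))
```

```text
t 7.2333 pos [ 492.7 -308.5  132.2] phi 1.0138 tilt [-0.001  0.001] rz -0.0002 dNow [ 0.5  2.4 72.2] dAfterRot [ 0.5  2.4 72.2] gap 52.4 F [-0.7  1.2 -0.5] grip 0.0 j [ 0.65  0.27 -0.19  1.74  0.06  1.14 -0.12]
((249.0, 250.9166717529297), (7.0, 8.166656494140625), 90.0) [[442.4262142   50.10228882  48.        ]]
```

The knob is now at (442.4,50.1), about 40 mm out. Now I grasp the thick handpiece.

drive_effector(
  rows="0 0 0 0.5 2.4 30 52\n0 0 0 0 0 35 52\n0 0 0 0 0 35 52\n0 0 0 0 0 17 52\n0 0 0 0 0 9 52\n0 0 0 0 0 0 52\n0 0 0 0 0 0 52\n0 0 0 0 0 0 52",
)

```text
time_s: 7.95
ee_pos: [496.6, -310.4, 8.4]
eef_rot: [0.001, 0.874, 0.486, 0.001]
ft_force: [-0.3, 0.2, 0.3]
finger_gap: 51.8
gripper_force: 0.0
```

```bash
python3 rel.py 495 -309.3 5 1.014
```

```text
t 7.95 pos [ 496.6 -310.4    8.4] phi 1.0144 tilt [ 0.002 -0.001] rz 0.0004 dNow [ 0.  -1.9  3.4] dAfterRot [ 0.  -1.9  3.4] gap 51.8 F [-0.3  0.2  0.3] grip 0.0 j [ 0.64  0.41 -0.18  1.83  0.09  0.9  -0.15]
```

drive_effector(
  rows="0 0 0 0 -1.9 3 52\n0 0 0 0 0 0 52\n0 0 0 0 0 0 20\n0 0 0 0 0 0 20\n0 0 0 0 0 0 20\n0 0 0 0 0 0 20\n0 0 0 0 0 0 20\n0 0 0 0 0 0 20",
  clamp_n=60,
)

```text
time_s: 8.62
ee_pos: [494.5, -309.7, 4.1]
eef_rot: [0.001, 0.874, 0.485, 0.0]
ft_force: [2.5, -2.0, 1.9]
finger_gap: 31.1
gripper_force: 60.0
```

```bash
python3 rel.py 495 -309.3 5 1.014
```

```text
t 8.6167 pos [ 494.5 -309.7    4.1] phi 1.0137 tilt [ 0.002 -0.001] rz -0.0003 dNow [ 0.6  0.2 -0.9] dAfterRot [ 0.6  0.2 -0.9] gap 31.1 F [ 2.5 -2.   1.9] grip 59.99901473522186 j [ 0.64  0.42 -0.18  1.84  0.1   0.89 -0.15]
```

drive_effector(
  rows="0 0 0 0 0 0 20\n0 0 0 0 0 -10 20\n0 0 0 0 0 -30 20\n0 0 0 0 0 -40 20\n0 0 0 0 0 -40 20\n0 0 0 0 0 0 20\n0 0 0 0 0 0 20\n0 0 0 0 0 0 20",
)

```text
time_s: 9.28
ee_pos: [492.6, -308.7, 122.7]
eef_rot: [-0.001, 0.874, 0.485, -0.001]
ft_force: [-0.5, 1.0, -3.1]
finger_gap: 30.6
gripper_force: 60.0
```

```bash
python3 rel.py 606.7 -36.6 120 -0.2515
```

```text
t 9.2833 pos [ 492.6 -308.7  122.7] phi 1.0137 tilt [-0.002  0.001] rz 1.2652 dNow [291.3 -47.    2.8] dAfterRot [  42.8 -291.9    2.7] gap 30.6 F [-0.5  1.  -3.1] grip 59.99675452709198 j [ 0.65  0.28 -0.19  1.75  0.06  1.12 -0.12]
```

drive_effector(
  rows="0 0 0.115 0 0 0 20\n0 0 0.115 0 0 0 20\n0 0 0.115 0 0 0 20\n0 0 0.115 0 0 0 20\n0 0 0.115 0 0 0 20\n0 0 0.115 0 0 0 20\n0 0 0.115 0 0 0 20\n0 0 0.115 0 0 0 20",
)

```text
time_s: 9.95
ee_pos: [492.0, -308.2, 120.9]
eef_rot: [-0.001, 0.999, 0.044, -0.002]
ft_force: [-0.1, -0.5, -2.5]
finger_gap: 30.9
gripper_force: 60.0
```

drive_effector(
  rows="0 0 0.115 0 0 0 20\n0 0 0.115 0 0 0 20\n0 0 0.115 0 0 0 20\n0 0 0 5.6 -36.5 0 20\n0 0 0 5.6 -36.5 0 20\n0 0 0 5.6 -36.5 0 20\n0 0 0 5.6 -36.5 0 20\n0 0 0 5.6 -36.5 0 20",
)

```text
time_s: 10.62
ee_pos: [564.8, -137.4, 121.1]
eef_rot: [-0.0, 0.992, -0.125, -0.002]
ft_force: [1.3, -0.2, -3.0]
finger_gap: 30.8
gripper_force: 60.0
```

drive_effector(
  rows="0 0 0 5.6 -36.5 0 20\n0 0 0 5.6 -36.5 0 20\n0 0 0 5.6 -36.5 0 20\n0 0 0 0 0 0 20\n0 0 0 0 0 0 20\n0 0 0 0 0 0 20",
)

```text
time_s: 11.12
ee_pos: [608.1, -37.7, 121.3]
eef_rot: [0.0, 0.992, -0.125, -0.002]
ft_force: [-0.6, -1.8, -3.5]
finger_gap: 30.4
gripper_force: 60.0
```

```bash
python3 rel.py 609.2 -36.6 120 -0.2515
```

```text
t 11.1167 pos [608.1 -37.7 121.3] phi -0.2506 tilt [-0.004 -0.   ] rz 0.0009 dNow [ 0.8 -1.3  1.3] dAfterRot [ 0.8 -1.3  1.3] gap 30.4 F [-0.6 -1.8 -3.5] grip 59.99385952949524 j [ 0.14  0.33 -0.18  1.68  0.07  1.14 -1.88]
```

drive_effector(
  rows="0 0 0 0.8 -1.3 20 20\n0 0 0 0 0 22 20\n0 0 0 0 0 0 20\n0 0 0 0 0 0 20\n0 0 0 0 0 0 20",
)

```text
time_s: 11.53
ee_pos: [610.7, -37.5, 82.1]
eef_rot: [0.0, 0.992, -0.126, -0.0]
ft_force: [-0.5, -1.2, -3.3]
finger_gap: 31.0
gripper_force: 60.0
```

```bash
python3 rel.py 609.2 -36.6 60 -0.2515
python3 -c "
from cell import manip;import cv2
for n in('top','scene'):
  c=manip.camera(n);cv2.imwrite('pics/p_%s.png'%n,c['color'][:,:,::-1])
import numpy as np
a=cv2.imread('pics/p_top.png')[145:245,225:325];b=cv2.imread('pics/p_scene.png')[150:250,205:305]
cv2.imwrite('pics/p.png',cv2.resize(np.hstack([a,b]),None,fx=4,fy=4,interpolation=2))"
```

```text
t 11.5333 pos [610.7 -37.5  82.1] phi -0.2527 tilt [-0. -0.] rz -0.0012 dNow [-1.7 -0.5 22.1] dAfterRot [-1.7 -0.5 22.1] gap 31.0 F [-0.5 -1.2 -3.3] grip 59.994213581085205 j [ 0.14  0.37 -0.18  1.71  0.08  1.06 -1.89]
```

View pics/p.png

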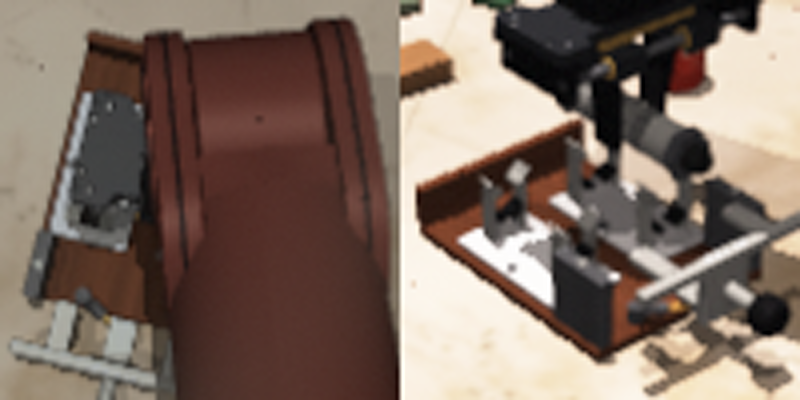

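The scene crop shows the thick handpiece level above its clips. Its near nut is at (695,150) in the crop, about pixel (278.5,187), and the lanes are clear of the pulled-out slide. I check its lengthwise and sideways position.

Run:
```python
from m import *
S=load("scene");th=-.2515;c,s=np.cos(th),np.sin(th)
o,m=blobs(S["color"],(262,174,26,24),lambda r,g,b:(r+g+b<130),4)
for k in o[:3]:
    r=rect(k);w=onplane(S,[r[0]],95)[0,:2]-[619.7,4.05];print(np.round(r[0],1),np.round(r[1],1),"rack",(c*w[0]+s*w[1]).round(1),(-s*w[0]+c*w[1]).round(1))
# predicted pixels of nut ends
for x in(-78,-66,-55,55,66): 
    print(x,proj(S,[619.7+c*x+s*42,4.05+s*x-c*42,95]).round(1))
```

```text
[276.3 188.7] [ 9.6 11.1] rack -60.0 -41.1
[267.5 175.5] [3.8 5.5] rack 9.5 -71.4
[283.1 196.2] [2.3 3.7] rack -99.9 -28.5
-78 [[281.1 191.3]]
-66 [[278.1 189.5]]
-55 [[275.3 187.9]]
55 [[249.4 172.6]]
66 [[247.  171.2]]
```

drive_effector(
  rows="0 0 0 -1.7 -0.5 12 20\n0 0 0 0 0 8 20\n0 0 0 0 0 6 20\n0 0 0 0 0 6 20\n0 0 0 0 0 6 20\n0 0 0 0 0 6 20\n0 0 0 0 0 0 20\n0 0 0 0 0 0 20",
)

```text
time_s: 12.35
ee_pos: [608.9, -36.0, 36.2]
eef_rot: [0.0, 0.992, -0.125, -0.0]
ft_force: [4.6, -2.2, -12.3]
finger_gap: 30.5
gripper_force: 60.0
```

```bash
python3 rel.py 609.2 -36.6 33 -0.2515
```

```text
t 12.35 pos [608.9 -36.   36.2] phi -0.2515 tilt [-0.001 -0.   ] rz -0.0 dNow [0.4 0.5 3.2] dAfterRot [0.4 0.5 3.2] gap 30.5 F [  4.6  -2.2 -12.3] grip 59.990190267562866 j [ 0.13  0.42 -0.18  1.75  0.09  0.98 -1.9 ]
```

drive_effector(
  rows="0 0 0 0 0 3 20\n0 0 0 0 0 2 20\n0 0 0 0 0 0 20\n0 0 0 0 0 0 20",
)

```text
time_s: 12.68
ee_pos: [608.8, -36.0, 33.2]
eef_rot: [0.0, 0.992, -0.125, -0.0]
ft_force: [-4.1, -2.6, 6.5]
finger_gap: 30.7
gripper_force: 60.0
```

```bash
python3 rel.py 609.2 -36.6 33 -0.2515
```

```text
t 12.6833 pos [608.8 -36.   33.2] phi -0.2516 tilt [-0.001 -0.   ] rz -0.0001 dNow [0.5 0.5 0.2] dAfterRot [0.5 0.5 0.2] gap 30.7 F [-4.1 -2.6  6.5] grip 59.99572813510895 j [ 0.13  0.43 -0.18  1.75  0.09  0.97 -1.91]
```

drive_effector(
  rows="0 0 0 0 0 0 50\n0 0 0 0 0 0 50\n0 0 0 0 0 -20 50\n0 0 0 0 0 -40 50\n0 0 0 0 0 -40 50\n0 0 -0.117 0 0 0 50\n0 0 -0.117 0 0 0 46\n0 0 -0.117 0 0 0 46",
)

```text
time_s: 13.35
ee_pos: [609.9, -34.9, 133.7]
eef_rot: [-0.0, 0.999, 0.053, 0.001]
ft_force: [-0.5, -0.4, -0.3]
finger_gap: 47.0
gripper_force: 0.0
```

drive_effector(
  rows="0 0 -0.117 0 0 0 46\n0 0 -0.117 0 0 0 46\n0 0 -0.117 0 0 0 46\n0 0 -0.117 0 0 0 46\n0 0 -0.117 0 0 0 46\n0 0 -0.117 0 0 0 46\n0 0 -0.117 0 0 0 46\n0 0 -0.117 0 0 0 46",
)

```text
time_s: 14.02
ee_pos: [609.4, -35.0, 132.6]
eef_rot: [-0.0, 0.867, 0.498, 0.0]
ft_force: [-1.1, -0.3, 0.8]
finger_gap: 46.0
gripper_force: 0.0
```

drive_effector(
  rows="0 0 0 26.7 -29 0 46\n0 0 0 26.7 -29 0 46\n0 0 0 26.7 -29 0 46\n0 0 0 26.7 -29 0 46\n0 0 0 26.7 -29 0 46\n0 0 0 26.7 -29 0 46\n0 0 0 26.7 -29 0 46\n0 0 0 26.7 -29 0 46",
)

```text
time_s: 14.68
ee_pos: [517.6, 268.7, 132.9]
eef_rot: [-0.0, 0.869, 0.495, 0.0]
ft_force: [0.3, 0.8, 0.4]
finger_gap: 46.1
gripper_force: 0.0
```

drive_effector(
  rows="0 0 0 26.7 -29 0 46\n0 0 0 20 -20 0 46\n0 0 0 0 0 0 46\n0 0 0 0 0 0 46\n0 0 0 0 0 0 46",
)

```text
time_s: 15.1
ee_pos: [500.4, 331.2, 132.4]
eef_rot: [0.0, 0.869, 0.495, -0.0]
ft_force: [0.2, -0.2, -0.3]
finger_gap: 46.1
gripper_force: 0.0
```

```bash
python3 rel.py 495.5 342 60 1.036
```

Run:
```python
from m import *
T=load("top");S=load("scene")
a=T["color"][145:245,125:305,::-1];cv2.imwrite("pics/q.png",np.vstack([cv2.resize(a,None,fx=3.4,fy=3.4,interpolation=2),cv2.resize(S["color"][170:247,205:385,::-1],None,fx=3.4,fy=3.4,interpolation=2)]))
```

```text
t 15.1 pos [500.4 331.2 132.4] phi 1.0358 tilt [-0. -0.] rz -0.0002 dNow [ 6.8 -9.8 72.4] dAfterRot [ 6.8 -9.8 72.4] gap 46.1 F [ 0.2 -0.2 -0.3] grip 0.0 j [-0.2   0.35 -0.56  1.68  0.2   1.17 -1.35]
```

View pics/q.png

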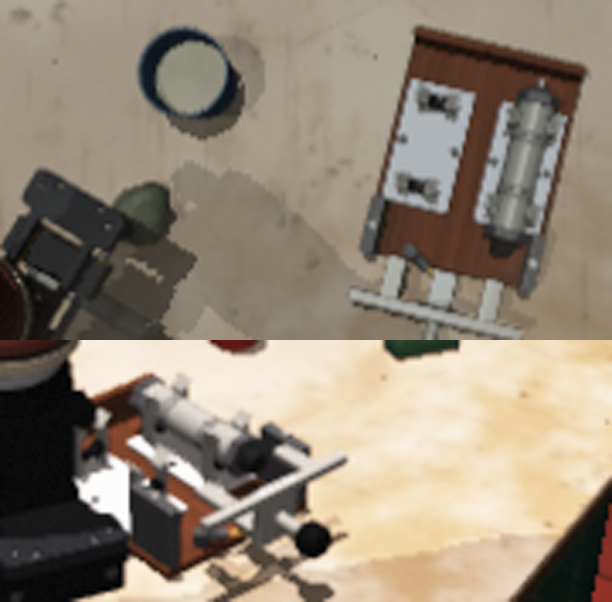

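The thick handpiece sits in the wide clips with both nuts clear of the fingers: in the picture the nuts are at (535,95) and (503,243) and the clips lie between them. Now I take the slim one.

drive_effector(
  rows="0 0 0 6.8 -9.8 20 46\n0 0 0 0 0 35 46\n0 0 0 0 0 35 46\n0 0 0 0 0 20 46\n0 0 0 0 0 7 46\n0 0 0 0 0 0 46\n0 0 0 0 0 0 46\n0 0 0 0 0 0 46",
)

```text
time_s: 15.87
ee_pos: [496.6, 343.0, 17.5]
eef_rot: [-0.0, 0.869, 0.495, 0.001]
ft_force: [0.6, -0.2, 0.3]
finger_gap: 46.3
gripper_force: 0.0
```

```bash
python3 rel.py 495.5 342 4 1.036
```

```text
t 15.8667 pos [496.6 343.   17.5] phi 1.035 tilt [0.002 0.002] rz -0.001 dNow [-1.4 -0.5 13.5] dAfterRot [-1.4 -0.5 13.5] gap 46.3 F [ 0.6 -0.2  0.3] grip 0.0 j [-0.25  0.48 -0.53  1.77  0.29  0.97 -1.43]
```

drive_effector(
  rows="0 0 0 -1.4 -0.5 12 46\n0 0 0 0 0 0 46\n0 0 0 0 0 0 46\n0 0 0 0 0 0 14\n0 0 0 0 0 0 10\n0 0 0 0 0 0 10\n0 0 0 0 0 0 10\n0 0 0 0 0 0 10",
  clamp_n=60,
)

```text
time_s: 16.53
ee_pos: [494.5, 341.5, 3.8]
eef_rot: [0.0, 0.869, 0.495, 0.0]
ft_force: [0.1, -0.4, 1.3]
finger_gap: 20.4
gripper_force: 60.4
```

drive_effector(
  rows="0 0 0 0 0 0 10\n0 0 0 0 0 0 10",
)

```text
time_s: 16.7
ee_pos: [494.5, 341.5, 3.8]
eef_rot: [0.0, 0.869, 0.495, 0.0]
ft_force: [1.3, -0.5, 0.9]
finger_gap: 20.9
gripper_force: 60.0
```

```bash
python3 rel.py 495.5 342 4 1.036
```

```text
t 16.7 pos [494.5 341.5   3.8] phi 1.0356 tilt [0. 0.] rz -0.0004 dNow [ 0.9  0.7 -0.2] dAfterRot [ 0.9  0.7 -0.2] gap 20.9 F [ 1.3 -0.5  0.9] grip 59.98702526092529 j [-0.26  0.5  -0.52  1.78  0.3   0.94 -1.44]
```

drive_effector(
  rows="0 0 0 0 0 -20 10\n0 0 0 0 0 -40 10\n0 0 0 0 0 -40 10\n0 0 0 0 0 -25 10\n0 0 0.117 0 0 0 10\n0 0 0.117 0 0 0 10\n0 0 0.117 0 0 0 10\n0 0 0.117 0 0 0 10",
)

```text
time_s: 17.37
ee_pos: [493.8, 341.3, 128.3]
eef_rot: [0.0, 0.961, 0.277, -0.0]
ft_force: [-0.3, 0.2, -2.8]
finger_gap: 20.8
gripper_force: 60.0
```

drive_effector(
  rows="0 0 0.117 0 0 0 10\n0 0 0.117 0 0 0 10\n0 0 0.117 0 0 0 10\n0 0 0.117 0 0 0 10\n0 0 0.117 0 0 0 10\n0 0 0.117 0 0 0 10\n0 0 0.117 0 0 0 10\n0 0 0 22.8 28.2 0 10",
)

```text
time_s: 18.03
ee_pos: [504.7, 316.1, 128.5]
eef_rot: [-0.002, 0.992, -0.126, -0.001]
ft_force: [-0.1, 2.0, -1.5]
finger_gap: 20.6
gripper_force: 60.0
```

drive_effector(
  rows="0 0 0 22.8 28.2 0 10\n0 0 0 22.8 28.2 0 10\n0 0 0 22.8 28.2 0 10\n0 0 0 22.8 28.2 0 10\n0 0 0 22.8 28.2 0 10\n0 0 0 22.8 28.2 0 10\n0 0 0 22.8 28.2 0 10\n0 0 0 22.8 28.2 0 10",
)

```text
time_s: 18.7
ee_pos: [629.9, 43.1, 128.2]
eef_rot: [0.0, 0.992, -0.125, -0.0]
ft_force: [0.5, -0.2, -2.5]
finger_gap: 20.8
gripper_force: 60.0
```

drive_effector(
  rows="0 0 0 0 0 0 10\n0 0 0 0 0 0 10\n0 0 0 0 0 0 10",
)

```text
time_s: 18.95
ee_pos: [629.3, 45.4, 128.0]
eef_rot: [-0.0, 0.992, -0.125, -0.001]
ft_force: [-0.2, 0.8, -1.9]
finger_gap: 20.8
gripper_force: 60.0
```

```bash
python3 rel.py 630.2 44.7 85 -0.2515
```

```text
t 18.95 pos [629.3  45.4 128. ] phi -0.2511 tilt [-0.001  0.001] rz 0.0004 dNow [ 1.1  0.4 43. ] dAfterRot [ 1.1  0.4 43. ] gap 20.8 F [-0.2  0.8 -1.9] grip 59.9674791097641 j [ 0.02  0.37 -0.21  1.62  0.08  1.16 -2.02]
```

drive_effector(
  rows="0 0 0 1.1 0.4 21 10\n0 0 0 0 0 21 10\n0 0 0 0 0 0 10\n0 0 0 0 0 0 10\n0 0 0 0 0 0 10",
)

```text
time_s: 19.37
ee_pos: [631.0, 45.4, 87.6]
eef_rot: [-0.0, 0.992, -0.124, 0.0]
ft_force: [-0.6, -0.3, -0.7]
finger_gap: 20.3
gripper_force: 60.0
```

```bash
python3 rel.py 630.2 44.7 37.8 -0.2515
```

Run:
```python
from m import *
from cell import manip
z=manip.observe()["ee_pos"][2]+8.2
S=load("scene");th=-.2515;c,s=np.cos(th),np.sin(th)
P=lambda x:proj(S,[619.7+c*x-s*42,4.05+s*x+c*42,z])[0]
for x in(-78,-66,-55,55,66,78): print(x,P(x).round(1))
u,v=P(-60).astype(int)
o,m=blobs(S["color"],(u-14,v-12,28,26),lambda r,g,b:(r+g+b<130),3)
for k in o[:3]:
    r=rect(k);w=onplane(S,[r[0]],z)[0,:2]-[619.7,4.05];print(np.round(r[0],1),np.round(r[1],1),"rack",(c*w[0]+s*w[1]).round(1),(-s*w[0]+c*w[1]).round(1))
cv2.imwrite("pics/s.png",cv2.resize(S["color"][150:240,200:310,::-1],None,fx=6,fy=6,interpolation=2))
```

```text
t 19.3667 pos [631.   45.4  87.6] phi -0.2496 tilt [0.001 0.001] rz 0.0019 dNow [-0.6  0.9 49.8] dAfterRot [-0.6  0.8 49.8] gap 20.3 F [-0.6 -0.3 -0.7] grip 59.9675577878952 j [ 0.02  0.41 -0.21  1.65  0.09  1.09 -2.03]
-78 [257.9 201.7]
-66 [254.9 199.8]
-55 [252.2 198. ]
55 [226.6 181.7]
66 [224.2 180.2]
78 [221.6 178.5]
[254.  199.7] [8.3 8.4] rack -64.4 43.9
[243.8 187.5] [3.8 6.5] rack 0.4 24.7
[249.2 209.6] [6.1 3.1] rack -92.2 83.9
```

View pics/s.png

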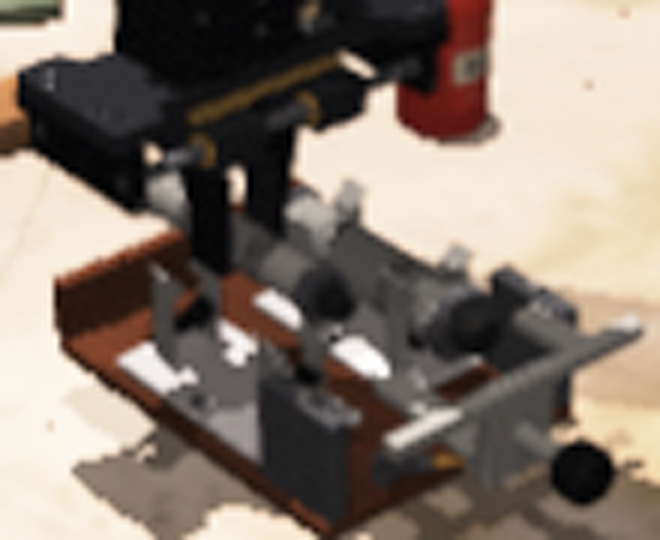

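The slim handpiece hangs over the narrow clips. Its near end, tail and nut, is at pixel (254,199.7), which gives rack x from -55 to -74, and that fits a centred piece. I press it in.

drive_effector(
  rows="0 0 0.002 -0.6 0.8 12 10\n0 0 0 0 0 8 10\n0 0 0 0 0 7 10\n0 0 0 0 0 7 10\n0 0 0 0 0 7 10\n0 0 0 0 0 7 10\n0 0 0 0 0 0 10\n0 0 0 0 0 0 10",
)

```text
time_s: 20.08
ee_pos: [630.5, 44.2, 38.2]
eef_rot: [-0.001, 0.992, -0.126, 0.0]
ft_force: [4.6, 1.9, -4.3]
finger_gap: 20.7
gripper_force: 60.0
```

```bash
python3 rel.py 630.2 44.7 37.8 -0.2515
```

```text
t 20.0833 pos [630.5  44.2  38.2] phi -0.2526 tilt [0.001 0.001] rz -0.0011 dNow [-0.4 -0.4  0.4] dAfterRot [-0.4 -0.4  0.4] gap 20.7 F [ 4.6  1.9 -4.3] grip 59.964938163757324 j [ 0.02  0.46 -0.2   1.69  0.1   1.   -2.04]
```

drive_effector(
  rows="0 0 0 0 0 2 10\n0 0 0 0 0 1 10\n0 0 0 0 0 0 10\n0 0 0 0 0 0 10",
)

```text
time_s: 20.42
ee_pos: [630.7, 44.5, 37.7]
eef_rot: [-0.001, 0.992, -0.126, 0.001]
ft_force: [-4.4, 2.1, 17.2]
finger_gap: 20.5
gripper_force: 60.0
```

drive_effector(
  rows="0 0 0 0 0 0 46\n0 0 0 0 0 0 46\n0 0 0 0 0 -20 50\n0 0 0 0 0 -40 60\n0 0 0 0 0 -40 60\n0 0 0 -36.6 8.3 0 60\n0 0 0 -36.6 8.3 0 60\n0 0 0 -36.6 8.3 0 60",
)

```text
time_s: 21.08
ee_pos: [516.1, 46.4, 135.4]
eef_rot: [0.0, 0.992, -0.127, -0.0]
ft_force: [-0.2, 0.0, 0.0]
finger_gap: 58.6
gripper_force: 0.0
```

drive_effector(
  rows="0 0 0 -36.6 8.3 0 60\n0 0 0 -36.6 8.3 0 60\n0 0 0 0 0 0 60\n0 0 0 0 0 0 60\n0 0 0 0 0 0 60",
)

```text
time_s: 21.5
ee_pos: [442.9, 48.8, 135.8]
eef_rot: [0.0, 0.992, -0.126, 0.0]
ft_force: [0.3, -0.1, 0.7]
finger_gap: 59.5
gripper_force: 0.0
```

```bash
python3 rel.py 442.2 49.8 34 -0.2515
```

```text
t 21.5 pos [442.9  48.8 135.8] phi -0.2537 tilt [ 0.001 -0.   ] rz -0.0022 dNow [ -1.   -0.8 101.8] dAfterRot [ -0.9  -0.8 101.8] gap 59.5 F [ 0.3 -0.1  0.7] grip 0.0 j [ 0.04 -0.   -0.25  2.04  0.    1.1  -2.03]
```

Run:
```python
from m import *
S=load("scene");T=load("top")
a=cv2.resize(S["color"][165:250,205:305,::-1],(400,340),interpolation=2);b=cv2.resize(T["color"][145:230,225:325,::-1],(400,340),interpolation=2)
cv2.imwrite("pics/v.png",np.hstack([a,b]))
```

```text
(no output)
```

View pics/v.png

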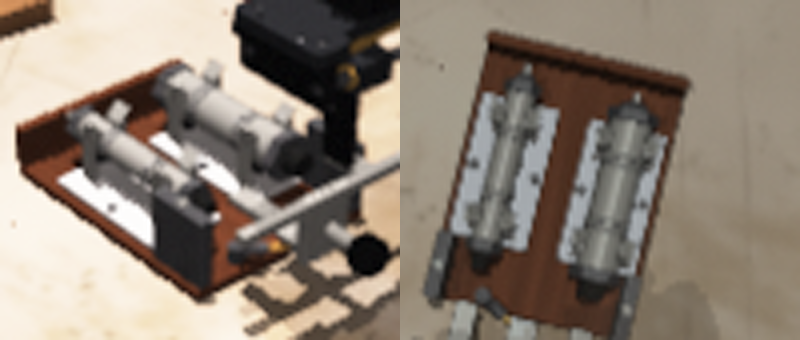

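Both handpieces sit in their clips with the nuts clear: slim ends at (525,85) and (485,255), thick ends at (630,110) and (590,285). Now I go down to the knob.

drive_effector(
  rows="0 0 -0.002 -0.9 -0.8 30 60\n0 0 0 0 0 30 60\n0 0 0 0 0 25 60\n0 0 0 0 0 15 60\n0 0 0 0 0 0 60\n0 0 0 0 0 0 60\n0 0 0 0 0 0 60",
)

```text
time_s: 22.18
ee_pos: [442.9, 50.3, 36.4]
eef_rot: [-0.0, 0.992, -0.125, 0.0]
ft_force: [0.4, -0.3, -0.2]
finger_gap: 60.2
gripper_force: 0.0
```

```bash
python3 rel.py 442.2 49.8 34 -0.2515
```

```text
t 22.1833 pos [442.9  50.3  36.4] phi -0.2514 tilt [0.001 0.   ] rz 0.0001 dNow [-0.6  0.6  2.4] dAfterRot [-0.6  0.6  2.4] gap 60.2 F [ 0.4 -0.3 -0.2] grip 0.0 j [ 0.03  0.13 -0.26  2.14  0.04  0.88 -2.07]
```

drive_effector(
  rows="0 0 0 -0.6 0.6 2 60\n0 0 0 0 0 0 26\n0 0 0 0 0 0 15\n0 0 0 0 0 0 15\n0 0 0 0 0 0 15\n0 0 0 0 0 0 15\n0 0 0 0 0 0 15\n0 0 0 0 0 0 15",
  clamp_n=50,
)

```text
time_s: 22.85
ee_pos: [441.3, 50.2, 33.7]
eef_rot: [-0.0, 0.992, -0.125, 0.0]
ft_force: [0.7, 2.5, -0.1]
finger_gap: 25.8
gripper_force: 50.0
```

drive_effector(
  rows="0 0 0 7 0 0 15\n0 0 0 9 0 0 15\n0 0 0 9 0 0 15\n0 0 0 9 0 0 15\n0 0 0 8 0 0 15\n0 0 0 0 0 0 15\n0 0 0 0 0 0 15\n0 0 0 0 0 0 15",
)

```text
time_s: 23.52
ee_pos: [480.1, 40.1, 33.5]
eef_rot: [-0.0, 0.992, -0.125, -0.002]
ft_force: [-10.6, 5.2, 13.1]
finger_gap: 26.0
gripper_force: 50.0
```

```bash
python3 rel.py 481 39.8 34 -0.2515
```

```text
t 23.5167 pos [480.1  40.1  33.5] phi -0.2506 tilt [-0.004  0.001] rz 0.0009 dNow [ 0.9  0.1 -0.5] dAfterRot [ 0.9  0.1 -0.5] gap 26.0 F [-10.6   5.2  13.1] grip 50.00371377915144 j [ 0.04  0.21 -0.24  2.06  0.06  0.89 -2.05]
```

drive_effector(
  rows="0 0 0 0 0 0 60\n0 0 0 0 0 0 60\n0 0 0 0 0 -20 60\n0 0 0 0 0 -40 60\n0 0 0 0 0 -40 60\n0 0 0 0 30 -40 60\n0 0 0 0 40 0 60\n0 0 0 0 40 0 60",
)

```text
time_s: 24.18
ee_pos: [457.1, -63.6, 169.4]
eef_rot: [0.0, 0.992, -0.124, 0.002]
ft_force: [0.8, -0.8, -1.0]
finger_gap: 59.4
gripper_force: 0.0
```

drive_effector(
  rows="0 0 0 0 40 0 60\n0 0 0 0 40 0 60\n0 0 0 0 40 0 60\n0 0 0 0 40 0 60\n0 0 0 0 40 0 60\n0 0 0 0 0 0 60\n0 0 0 0 0 0 60\n0 0 0 0 0 0 60",
)

```text
time_s: 24.85
ee_pos: [405.9, -256.3, 166.7]
eef_rot: [-0.0, 0.992, -0.126, -0.0]
ft_force: [1.2, -0.4, 0.1]
finger_gap: 59.9
gripper_force: 0.0
```

Run:
```python
from m import *
T=load("top");t=T["color"]
o,_=blobs(t,(240,225,25,30),lambda r,g,b:(r+g+b<110),8);k=rect(o[0]);print(k,onplane(T,[k[0]],48))
th=-.2515;c,s=np.cos(th),np.sin(th)
o,m=blobs(t,(225,150,80,66),lambda r,g,b:(b>0.8*r)&(r>60),40)
for k in o[:3]:
    r=rect(k);w=onplane(T,[r[0]],46)[0,:2]-[619.7,4.05];print(r,(c*w[0]+s*w[1]).round(1),(-s*w[0]+c*w[1]).round(1))
```

```text
((252.31861877441406, 237.64218139648438), (8.569585800170898, 6.8718485832214355), 14.03624439239502) [[480.67611252  40.07091268  48.        ]]
((264.5, 182.5), (65.83334350585938, 79.83332824707031), 90.0) 21.5 4.1
((277.59619140625, 193.55970764160156), (22.451940536499023, 45.79684066772461), 10.16204833984375) -1.1 -41.0
```

The knob is back at its starting place, (480.7,40.1) against (480.5,40.1) at the start. Both pieces are seated and the gripper is clear.

```bash
python3 -c "
from cell import manip;print(manip.job_done())"
```

```text
the job is handed in; nothing more can be done
None
```

I've handed the job in: camera checks showed both handpieces snapped down in their matching clips with the nuts clear, the lock knob pushed fully back in, and the gripper clear; no verdict came back.

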